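# Square up the template blanks and weight them down

### The arm

A 6-joint arm with a two-finger parallel gripper is mounted at the origin on the work surface. World frame = base frame: x ahead of the robot, y to its left, z up, the work surface at z = 0. Lengths are in m, angles in rad, forces in N, time in s.
With the tool pointing down it reaches from about 0.35 to 0.975 m from the base axis. Payload 4.9 kg.
Tool frame: the origin (TCP) lies midway between the tips of the shut fingers; the grasp point (between the pads) lies 19 mm behind it; z points along the fingers, y is the line along which they close (so a half turn about z gives the same grasp; the last joint's range is limited). The gripper opens to 85 mm and grips with 20 to 120 N. Pads are 22 mm wide; open, the fingers measure 114 mm over their backs; the gripper's body (76 mm by 85 mm) begins 54 mm behind the grasp point. The pads swing forward as they close: fully open they stand 13 mm farther back than shut.
Start: joints at [1.067, 0.053, 1.613, -0, 1.476, -0.119], TCP at [0.235, 0.579, 0.231] pointing down, gripper open.
Joint ranges: [-3.01, 3.01], [-1.01, 2.22], [0.06, 2.58], [-1.02, 4.17], [0.09, 2.62], [-3.14, 3.14]. Speed limits (rad/s): [2.57, 2.57, 3.14, 3.14, 3.14, 3.14].

### API

Orientations are given as a unit quaternion [w, x, y, z].
In Python, from plant import state, grab_frame, job_done, cut_out, place_of gives the robot as it stands.
- The arm moves only by the tool jog_arm, never from a script. Its argument "motion" is text: rows parted by semicolons, each of 7 numbers parted by spaces: the opening in per cent of the stroke, from 0 (shut) to 100 (fully open), then the shift along the tool's x, y, z as a fraction of full scale, then the turn, a rotation vector about the tool's x, y, z as a fraction of full scale. A call has exactly 5 rows; each row is the pose to reach, as a shift and turn from the pose commanded when the call began, along the tool's axes at that moment; what a row does not reach only later rows make up. Full scale, the value 1, is 50 cm for a shift and 1.5 rad for a turn. A row lasts 1/8 s, in which the tool goes at most 62.5 mm and 10.7 degrees, less where a joint would pass 70% of its speed; a pose out of reach is approached as far as the arm can. A call with a number of a shift or a turn outside -1 to 1 is refused whole. A call with a gripper value outside its range is refused whole. The fingers move at their own pace and stop on an object; the grip force is fixed at half the most. Time passes only in rows, so rows that repeat a pose let the fingers close, or fill a call up. It gives the time, the measured TCP pose, the force, the opening and the grip force at its end, in the units of the state.
- state(): the state, without advancing time (a new reading comes with each control period).
- grab_frame(name): name is "scene" or "top" or "wrist"; returns a dict with "color" (400x640x3 uint8, red, green, blue), "range_z" (400x640 float32, m along the optical axis (not along the pixel's ray), 0 where there is no reading), "intrinsics" (3x3 intrinsics, pixels), "world_from_camera" (4x4, takes a point from camera to world coordinates). Camera axes: x right, y up, looking along -z (the intrinsics and any distortion apply to the point x, -y, -z); pixel columns grow to the right and rows downward; lengths in m; the calibration is good to about 2 mm. A picture is of the moment at which its call begins.
- job_done(): hands the job in; it is judged then, once.
Trained networks look in the newest picture that a camera, given by its name, has taken for a name from the list of things; names that differ only in an ending like _2 or _b are one class to them, and where a whole thing is asked for, a point or a joint stands for the part that bears it (a point fixed in the world has none). Each returns a list of dicts, best first, with "p" (0 to 1); they miss things now and then, are a little off and sometimes report something else, mostly with a low value. They report only what shows in the picture. A call takes as long as a camera call. They do not tell look-alikes from the thing itself.
- cut_out(camera, thing): "pixels" (400x640 bool, what is visible of it).
- place_of(camera, thing): "at" ([x, y, z] in m, in world coordinates, good to about 4 mm: a listed point, or the origin of a listed thing).
The state is a dict: "time": time; "joint_pos": joint angles; "joint_vel": joint speeds; "joint_efforts": joint torques, N m; "tool_pos": TCP position; "tool_rot": TCP orientation; "contact_force": force on the tool from outside, world axes, zero at the start; "ft_torque": the same for the moment, N m; "gripper_width": opening from 0.0 (shut) to 1.0 (fully open); "grasp_force": force on a finger pad.
Only numpy, scipy, OpenCV 4.12 (cv2) and the standard library are available. Lean on these libraries where they do the work, as an engineer would, in place of code of your own. Each camera call takes 0.05 s, during which the arm holds its last target. There are 200 camera calls.

### The job

Tap the untidy stack of four wooden template blanks into the corner of the squaring board until every blank is flush against both fences. Then fetch the pattern weight from under the wire riser and set it down gently, upright, on the middle of the squared stack. Leave everything else on the table where it is.

Things in the scene. Friction and masses are not known exactly. Their poses are not given: they have to be found in the camera images.
- board: squaring board, fixed, white laminate base with brown wooden fences: base 150 x 130 mm (x, y), 8 mm thick, with two straight fences 10 mm thick that rise 20 mm above the base, one along its whole far (+x) edge and one along its left (+y) edge; open on its -x and -y sides. Origin: centre of its underside, on the table
- corner (a point): inner corner of the squaring board, on the top face of the base (8 mm above the table) where the two fence faces meet; 65 mm in x and 55 mm in y from the board's centre. The board's axes: the fence faces are its planes x = 0 and y = 0, and the free area lies at negative x and negative y. The stack's home is a rectangle with one corner here
- plate1: pale birch template blank, a loose plain plate 90 x 60 x 6 mm (x, y, z), 24 g; number 1 of 4 counted from the bottom of the stack. Origin: centre of its underside. Its 90 mm length lies roughly along the board's x; squared up its centre is 45 mm in x and 30 mm in y from the corner
- plate2: pale birch template blank, a loose plain plate 90 x 60 x 6 mm (x, y, z), 24 g; number 2 of 4 counted from the bottom of the stack. Origin: centre of its underside. Its 90 mm length lies roughly along the board's x; squared up its centre is 45 mm in x and 30 mm in y from the corner
- plate3: pale birch template blank, a loose plain plate 90 x 60 x 6 mm (x, y, z), 24 g; number 3 of 4 counted from the bottom of the stack. Origin: centre of its underside. Its 90 mm length lies roughly along the board's x; squared up its centre is 45 mm in x and 30 mm in y from the corner
- plate4: pale birch template blank, a loose plain plate 90 x 60 x 6 mm (x, y, z), 24 g; number 4 of 4 counted from the bottom of the stack. Origin: centre of its underside. Its 90 mm length lies roughly along the board's x; squared up its centre is 45 mm in x and 30 mm in y from the corner
- riser: wire riser shelf, fixed, chrome: 220 mm wide (y), 180 mm deep (x), wires 5 mm thick at 200 mm above the table on four 8 mm corner legs; open all round below; two thread spools stand (fixed) at the back corners of its top. The legs stand at its corners. Origin: on the table below its centre; its front edge is at x = -90 mm
- weight: pattern weight, loose, 0.28 kg: dark steel slab 60 x 44 x 12 mm (x, y, z) with an upright maple grip on its middle, 36 mm along x, 14 mm thick in y, from 12 to 44 mm above its underside. Stands on the table under the front part of the riser, its grip roughly pointing out of the riser's front. Origin: centre of its underside
- bowl: bystander: glass bead bowl, 72 mm across, 38 mm high; origin at the centre of its underside
- egg: bystander: maple darning egg standing on its flat foot, 54 mm across, 63 mm high; origin at the centre of its underside
- spool: bystander: thread spool standing upright, 36 mm across, 38 mm high; origin at the centre of its underside
- gauge: bystander: chrome sewing gauge bar, 18 x 160 x 5 mm with a 10 mm high slider; origin at the centre of its underside
Things that resemble listed ones, but are neither listed nor needed, are in the scene too. What is meant by the board is not red, and is the smaller of those in its own colour.

How it is judged:
On the way:
1. the four blanks are square in the corner while the weight still stands on the table (x of plate1 in the frame of corner between -0.0478 and -0.0425 m and y of plate1 in the frame of corner between -0.0328 and -0.0275 m and z of plate1 in the frame of corner below 0.002 m and angle between the x axis of each of plate1, plate2, plate3, plate4 and the x axis of corner, either way round below 0.05 rad and x of plate2 in the frame of corner between -0.0478 and -0.0425 m and y of plate2 in the frame of corner between -0.0328 and -0.0275 m and z of plate2 in the frame of corner below 0.008 m and x of plate3 in the frame of corner between -0.0478 and -0.0425 m and y of plate3 in the frame of corner between -0.0328 and -0.0275 m and z of plate3 in the frame of corner below 0.014 m and x of plate4 in the frame of corner between -0.0478 and -0.0425 m and y of plate4 in the frame of corner between -0.0328 and -0.0275 m and z of plate4 in the frame of corner below 0.02 m and height (world z) of weight below 0.005 m), for 0.2 s.
At the end, for the whole second after the job is handed in: all four blanks lie stacked in order on the board, each within 2.8 mm of flush against both fences and within 0.05 rad of square to them; the weight stands upright (within 0.06 rad), at rest and released on the top blank, its centre within 15 mm in x and y of that blank's centre (x of plate1 in the frame of corner between -0.0478 and -0.0425 m and y of plate1 in the frame of corner between -0.0328 and -0.0275 m and z of plate1 in the frame of corner below 0.002 m and angle between the x axis of each of plate1, plate2, plate3, plate4 and the x axis of corner, either way round below 0.05 rad and x of plate2 in the frame of corner between -0.0478 and -0.0425 m and y of plate2 in the frame of corner between -0.0328 and -0.0275 m and z of plate2 in the frame of corner below 0.008 m and x of plate3 in the frame of corner between -0.0478 and -0.0425 m and y of plate3 in the frame of corner between -0.0328 and -0.0275 m and z of plate3 in the frame of corner below 0.014 m and x of plate4 in the frame of corner between -0.0478 and -0.0425 m and y of plate4 in the frame of corner between -0.0328 and -0.0275 m and z of plate4 in the frame of corner below 0.02 m and x of weight in the frame of plate4 between -0.015 and 0.015 m and y of weight in the frame of plate4 between -0.015 and 0.015 m and z of weight in the frame of plate4 between 0.004 and 0.009 m and angle between weight's own z axis and vertical below 0.06 rad and linear speed of weight below 0.02 m/s); the robot touches nothing.
It fails at once if the weight comes down on the stack fast or dropped (over 0.35 m/s within 20 mm above the top blank) (x of weight in the frame of plate4 between -0.06 and 0.06 m and y of weight in the frame of plate4 between -0.045 and 0.045 m and z of weight in the frame of plate4 between 0 and 0.026 m and linear speed of weight above 0.35 m/s).
It fails at once if a bystander is moved by more than 20 mm (distance of any of bowl, egg, spool, gauge from where it was at the start of the episode above 0.02 m).
It also fails if it takes over 72 s, if anything falls off the work surface, if the arm or the gripper's body presses on something with over 40 N, if the wrist force passes 120 N, or if a joint passes its speed limit or range.

## Working session

There is one attempt and no reset: what is moved stays moved. The work goes in short steps, Python scripts to look and compute and a tool call to move; the robot and the scene stay as the last step left them, time stands still between calls to the robot, and variables do not carry over. Pictures are saved under pics/ and viewed, at most 10 in all, crops included, and the job is handed in when it is done.

Besides the shell and the picture viewer there is one more tool, called after "Call:" as name(argument=value, ...) on one line, values as JSON. jog_arm: Moves the arm, as the interface text tells. Shift numbers are shares of 50 cm and turn numbers shares of 1.5 rad, none past 1 either way. Its arguments: {"type":"object","properties":{"motion":{"type":"string"}},"required":["motion"]}

```bash
mkdir -p pics; ls; python3 - <<'E'
from plant import *
import cv2,numpy as np
s=state();print(s['time'],s['tool_pos'],s['tool_rot'],s['gripper_width'])
for c in ['top','scene']:
    f=grab_frame(c);cv2.imwrite(f'pics/{c}0.png',f['color'][:,:,::-1])
    np.savez(f'{c}0.npz',**f)
    for t in ['board','corner','plate1','plate4','weight','riser','bowl','egg','spool','gauge']:
        try:print(c,t,[(round(d['p'],2),np.round(d['at'],3).tolist()) for d in place_of(c,t)[:4]])
        except Exception as e:print(c,t,e)
E
```

```text
pics
0.0 [0.23430709 0.57875265 0.23006091] [-3.01689038e-04  1.91202978e-01  9.81549997e-01 -9.66655058e-04] 0.998723478677252
top board [(0.92, [0.629, 0.214, -0.002]), (0.74, [0.262, 0.46, 0.001]), (0.63, [0.345, 0.19, 0.001])]
top corner [(0.92, [0.428, 0.269, 0.014]), (0.89, [0.69, 0.277, 0.01]), (0.61, [0.323, 0.522, 0.007])]
top plate1 [(0.86, [0.63, 0.213, 0.027]), (0.5, [0.634, 0.219, 0.019]), (0.41, [0.444, -0.012, -0.004])]
top plate4 [(0.86, [0.63, 0.213, 0.027]), (0.5, [0.634, 0.219, 0.019]), (0.41, [0.444, -0.012, -0.004])]
top weight [(0.72, [0.54, -0.213, 0.004])]
top riser [(0.48, [0.784, -0.007, -0.004])]
top bowl [(0.78, [0.608, 0.002, 0.001])]
top egg [(0.52, [0.444, -0.012, -0.003])]
top spool [(0.73, [0.681, -0.003, -0.001])]
top gauge [(0.72, [0.785, -0.007, -0.003])]
scene board [(0.92, [0.341, 0.193, -0.001]), (0.56, [0.265, 0.458, 0.0])]
scene corner [(0.83, [0.325, 0.522, 0.007]), (0.66, [0.426, 0.264, 0.016]), (0.65, [0.693, 0.27, 0.006]), (0.61, [0.624, 0.221, 0.013])]
scene plate1 [(0.74, [0.636, 0.215, 0.028]), (0.55, [0.637, 0.215, 0.007]), (0.54, [0.627, 0.223, 0.016]), (0.43, [0.633, 0.22, 0.022])]
scene plate4 [(0.74, [0.636, 0.215, 0.028]), (0.55, [0.637, 0.215, 0.007]), (0.54, [0.627, 0.223, 0.016]), (0.43, [0.633, 0.22, 0.022])]
scene weight [(0.62, [0.544, -0.212, -0.0])]
scene riser []
scene bowl [(0.69, [0.606, 0.002, -0.0])]
scene egg [(0.59, [0.446, -0.016, 0.005]), (0.48, [0.539, -0.211, 0.001])]
scene spool [(0.66, [0.676, -0.002, -0.001]), (0.29, [0.608, 0.001, 0.0])]
scene gauge [(0.87, [0.786, -0.008, -0.002])]
```

View pics/top0.png

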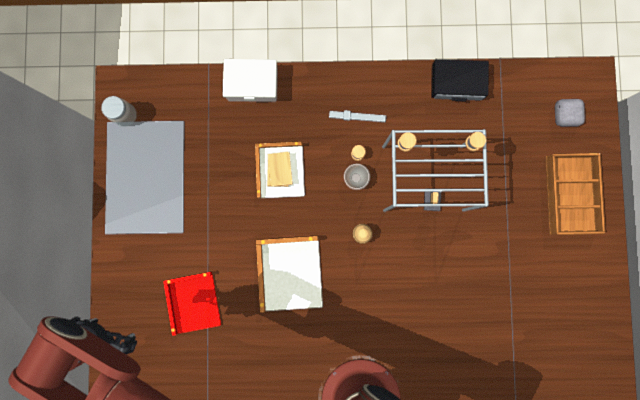

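View pics/scene0.png

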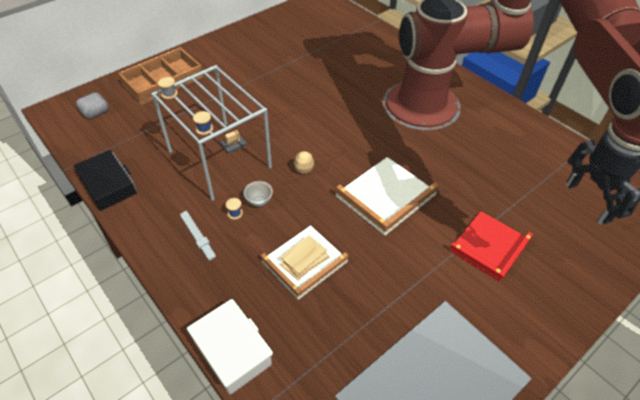

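The listed board could be confused with three things: the small white board with the blanks at top (280,170), the large white board at (290,275) and the red board at (192,302). By the description it is the small white one at about (0.629, 0.214). The weight is at top (434,200), under the riser's front, with no twin nearby. Next I measure the board from the depth image and check a close crop.

```bash
cat > h.py <<'E'
import numpy as np,cv2
from scipy.spatial.transform import Rotation as R
from plant import *
def cloud(f):
    z=f['range_z'];K=f['intrinsics'];T=f['world_from_camera']
    v,u=np.mgrid[:400,:640]
    p=np.stack([(u-K[0,2])/K[0,0]*z,-(v-K[1,2])/K[1,1]*z,-z],-1)
    w=p@T[:3,:3].T+T[:3,3]; w[z<=0]=np.nan
    return w
def plan(target,yaw,s=None):
    """shift (tool axes, fraction) and turn rotvec to reach target, tool x axis at yaw, z down"""
    s=s or state();q=s['tool_rot'];r=R.from_quat([q[1],q[2],q[3],q[0]])
    rt=R.from_matrix(np.array([[np.cos(yaw),np.sin(yaw),0],[np.sin(yaw),-np.cos(yaw),0],[0,0,-1]]).astype(float))
    return (r.inv().apply(np.array(target)-s['tool_pos'])/.5).round(3),((r.inv()*rt).as_rotvec()/1.5).round(3)
def tyaw(s):
    q=s['tool_rot'];x=R.from_quat([q[1],q[2],q[3],q[0]]).as_matrix();return np.arctan2(x[1,0],x[0,0])
E
python3 - <<'E'
from h import *
f=dict(np.load('top0.npz'));w=cloud(f);c=f['color'].astype(int)
def box(lo,hi):
    return np.all((w>lo)&(w<hi),-1)
b=box([.53,.12,-.02],[.74,.32,.1])
z=w[...,2]
print(np.histogram(z[b],bins=np.arange(-.01,.045,.004)))
m=b&(z>.004)
pts=w[m][:,:2].astype(np.float32)
print('board',cv2.minAreaRect(pts*1000), z[m].max())
# weight grip
m=box([.46,-.30,.006],[.62,-.12,.06]);print('w',m.sum(),cv2.minAreaRect((w[m][:,:2]*1000).astype(np.float32)))
m2=m&(z>.03);print(m2.sum(),cv2.minAreaRect((w[m2][:,:2]*1000).astype(np.float32)))
m=box([.4,-.5,.17],[.9,0,.23]);print('riser',cv2.minAreaRect((w[m][:,:2]*1000).astype(np.float32)))
print(f['world_from_camera'].round(3),f['intrinsics'])
for t in('wrist',):
    g=grab_frame(t);print(g['world_from_camera'].round(3),g['intrinsics'])
print(tyaw(state()))
cr=cv2.resize(f['color'][120:225,230:460,::-1],None,fx=3.4,fy=3.4,interpolation=cv2.INTER_CUBIC);cv2.imwrite('pics/crop1.png',cr)
E
```

```text
(array([  10,  307, 1194, 1100,  752,  478,  106,   50,   81,  287,  452,
        282,   47]), array([-0.01 , -0.006, -0.002,  0.002,  0.006,  0.01 ,  0.014,  0.018,
        0.022,  0.026,  0.03 ,  0.034,  0.038,  0.042]))
board ((635.2705078125, 220.0228271484375), (199.30335998535156, 209.79502868652344), 89.8608169555664) 0.04286276478519779
w 454 ((540.3438110351562, -209.14230346679688), (179.53298950195312, 157.46885681152344), 89.14491271972656)
86 ((537.5776977539062, -249.63734436035156), (98.11152648925781, 31.506282806396484), 77.49250030517578)
riser ((605.5402221679688, -187.04742431640625), (228.73703002929688, 187.22276306152344), 89.4683837890625)
[[-0.015  0.997 -0.082  0.428]
 [-1.    -0.016 -0.009  0.1  ]
 [-0.01   0.082  0.997  1.392]
 [ 0.     0.     0.     1.   ]] [[494.99143975   0.         316.7159084 ]
 [  0.         494.99143975 201.78901581]
 [  0.           0.           1.        ]]
[[ 0.376 -0.888 -0.264  0.169]
 [ 0.927  0.36   0.107  0.607]
 [ 0.    -0.285  0.959  0.374]
 [ 0.     0.     0.     1.   ]] [[280.25854347   0.         317.51326054]
 [  0.         280.25854347 194.61829441]
 [  0.           0.           1.        ]]
2.756798496833274
```

View pics/crop1.png

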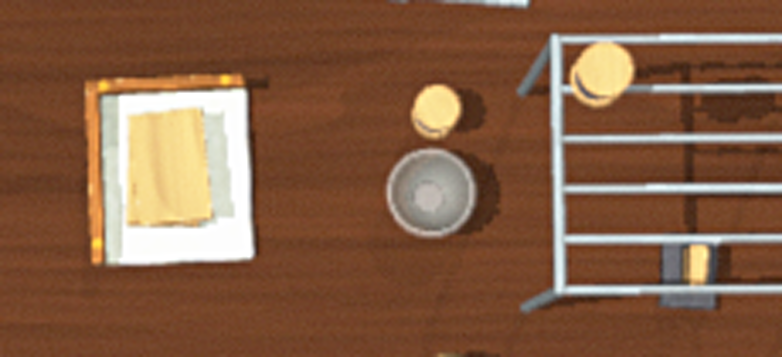

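The crop confirms it: the small white board with fences on the far and left edges holds the blanks, centred near crop (170,165). The weight is under the riser's front rail at crop (690,275). Now I go above the board for a wrist view.

```bash
python3 -c "
from h import *
print(plan([.58,.2,.22],np.pi))"
```

```text
(array([-0.925, -0.444,  0.023]), array([-0.   , -0.   , -0.257]))
```

Call:
jog_arm(motion="100 -0.925 -0.444 0.023 0 0 -0.257; 100 -0.925 -0.444 0.023 0 0 -0.257; 100 -0.925 -0.444 0.023 0 0 -0.257; 100 -0.925 -0.444 0.023 0 0 -0.257; 100 -0.925 -0.444 0.023 0 0 -0.257")

```text
time: 1.78
tool_pos: [0.4421, 0.3513, 0.2247]
tool_rot: [0.0, -0.0, 1.0, 0.0]
contact_force: [1.2, 0.1, -0.8]
gripper_width: 0.999
grasp_force: 0.0
```

```bash
python3 -c "
from h import *
print(plan([.58,.2,.22],np.pi),state()['time'])"
```

```text
(array([-0.276, -0.303,  0.01 ]), array([0.   , 0.001, 0.001])) 1.775
```

Call:
jog_arm(motion="60 -0.276 -0.303 0.01 0 0 0; 60 -0.276 -0.303 0.01 0 0 0; 60 -0.276 -0.303 0.01 0 0 0; 60 -0.276 -0.303 0.01 0 0 0; 60 -0.276 -0.303 0.01 0 0 0")

```text
time: 2.4
tool_pos: [0.5793, 0.2009, 0.2193]
tool_rot: [-0.0, 0.001, 1.0, 0.0]
contact_force: [-1.1, 0.1, -0.1]
gripper_width: 0.602
grasp_force: 0.0
```

```bash
python3 - <<'E'
from h import *
s=state();print(s['tool_pos'],s['gripper_width'],tyaw(s))
f=grab_frame('wrist');np.savez('w1.npz',**f);cv2.imwrite('pics/w1.png',f['color'][:,:,::-1])
for t in ['board','corner','plate1']:print(t,[(round(d['p'],2),np.round(d['at'],4).tolist()) for d in place_of('wrist',t)[:4]])
E
```

```text
[0.57930572 0.20092071 0.21925847] 0.6022011873368937 3.140559775473755
board []
corner [(0.86, [0.6963, 0.2713, 0.0078]), (0.58, [0.4227, 0.2635, 0.0107])]
plate1 [(0.89, [0.6305, 0.214, 0.0272])]
```

View pics/w1.png

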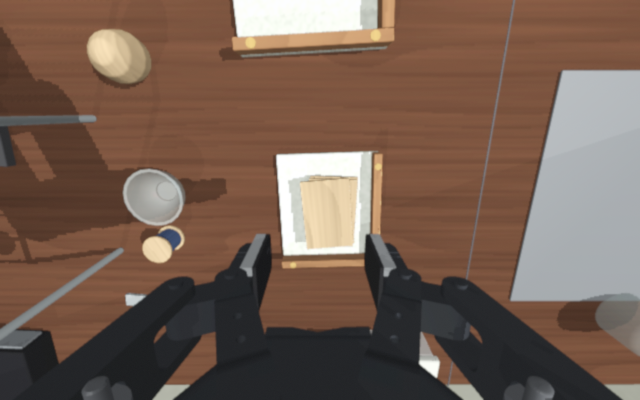

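The wrist picture shows the board base from (277,154) to (372,152), the +y fence at column 377, the +x fence at row 263, and the stack at (300-358, 177-249). I enlarge it to read off the edges.

```bash
python3 - <<'E'
from h import *
f=dict(np.load('w1.npz'));c=f['color'][145:273,268:392,::-1]
im=cv2.resize(c,None,fx=4.6,fy=4.6,interpolation=cv2.INTER_CUBIC)
for i in range(0,124,10):cv2.putText(im,str(268+i),(int(i*4.6),8),0,.3,(0,255,0));cv2.line(im,(int(i*4.6),10),(int(i*4.6),15),(0,255,0))
for i in range(5,128,10):cv2.putText(im,str(145+i),(0,int(i*4.6)),0,.3,(0,255,0))
cv2.imwrite('pics/w1c.png',im)
E
```

```text
(no output)
```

View pics/w1c.png

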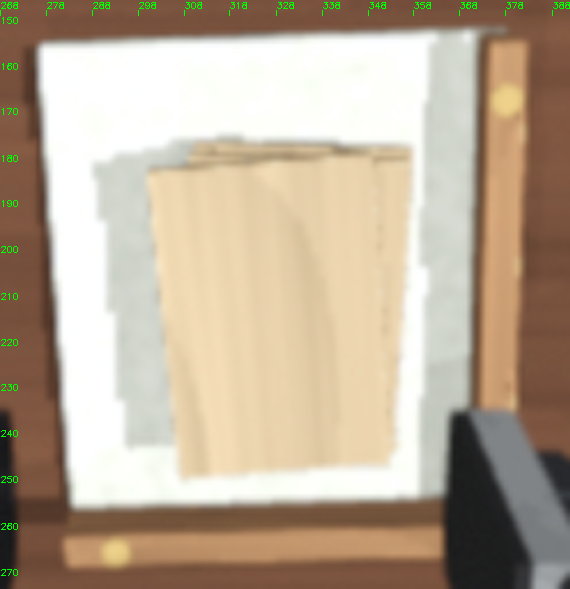

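```bash
cat >> h.py <<'E'
def pix(f,u,v,z):
    K=f['intrinsics'];T=f['world_from_camera']
    d=T[:3,:3]@np.array([(u-K[0,2])/K[0,0],-(v-K[1,2])/K[1,1],-1]);return T[:3,3]+d*(z-T[2,3])/d[2]
E
python3 - <<'E'
from h import *
f=dict(np.load('w1.npz'))
for n,X,Y,z in [('base nearleft',38,45,.008),('base nearright',475,30,.008),('base farleft',70,507,.008),('ffence in left',63,538,.028),('ffence in right',440,527,.028),('yfence in near',488,40,.028),('yf out near',527,40,.028),('yf in far',480,410,.028),('plate nl',148,170,.032),('fl',180,478,.032),('fr',390,463,.032),('nr',412,160,.032)]:
    print(n,pix(f,268+X/4.6,145+Y/4.6,z).round(4))
E
```

```text
base nearleft [0.5604 0.1493 0.008 ]
base nearright [0.5564 0.2691 0.008 ]
base farleft [0.7018 0.1529 0.008 ]
ffence in left [0.7009 0.1533 0.028 ]
ffence in right [0.6975 0.2628 0.028 ]
yfence in near [0.5563 0.2688 0.028 ]
yf out near [0.5563 0.2789 0.028 ]
yf in far [0.6606 0.2724 0.028 ]
plate nl [0.5898 0.1804 0.032 ]
fl [0.6796 0.1877 0.032 ]
fr [0.675 0.247 0.032]
nr [0.5872 0.2498 0.032 ]
```

Call:
jog_arm(motion="0 0.033 0.033 0.05 0 0 -0.02; 0 0.033 0.033 0.17 0 0 -0.02; 0 0.033 0.033 0.28 0 0 -0.02; 0 0.033 0.033 0.36 0 0 -0.02; 0 0.033 0.033 0.4 0 0 -0.02")

```text
time: 3.22
tool_pos: [0.5601, 0.2187, 0.0169]
tool_rot: [-0.002, -0.016, 1.0, -0.0]
contact_force: [0.6, 0.2, -1.0]
gripper_width: -0.005
grasp_force: 0.0
```

```bash
cat >> h.py <<'E'
C=np.array([.6974,.2734]);BY=.03
def bf(p): 
    d=np.array(p)[:2]-C;c,s=np.cos(BY),np.sin(BY);return np.array([c*d[0]+s*d[1],-s*d[0]+c*d[1]]).round(4)
def wf(x,y):
    c,s=np.cos(BY),np.sin(BY);return C+np.array([c*x-s*y,s*x+c*y])
E
python3 - <<'E'
from h import *
s=state();print(s['tool_pos'],bf(s['tool_pos']),s['gripper_width'],tyaw(s)-np.pi)
f=grab_frame('wrist');cv2.imwrite('pics/w2.png',f['color'][:,:,::-1])
E
```

```text
[0.56009618 0.21871182 0.01687492] [-0.1389 -0.0505] -0.00492127798745076 -6.250585327575207
```

View pics/w2.png

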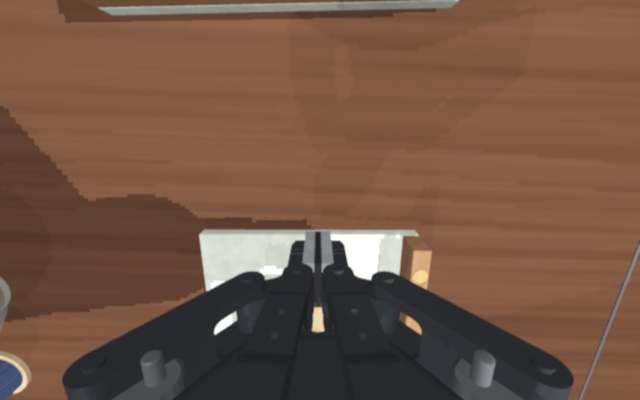

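Seen here, the shut fingers (318,255) are over the base's near edge with the stack ahead of them. Next I lower and push +x.

Call:
jog_arm(motion="0 0 0 0.012 0 0 0; 0 -0.02 0 0.012 0 0 0; 0 -0.04 0 0.012 0 0 0; 0 -0.054 0 0.012 0 0 0; 0 -0.066 0 0.012 0 0 0")

```text
time: 3.9
tool_pos: [0.5939, 0.2189, 0.014]
tool_rot: [-0.003, -0.015, 1.0, -0.0]
contact_force: [-21.9, -2.1, 19.2]
gripper_width: -0.001
grasp_force: 12.4
```

```bash
python3 - <<'E'
from h import *
for i in range(3):
    s=state();print(s['tool_pos'],bf(s['tool_pos']),s['contact_force'])
E
```

```text
[0.59393554 0.21891741 0.01403856] [-0.1051 -0.0514] [-21.93804265  -2.1215744   19.15703689]
[0.59393554 0.21891741 0.01403856] [-0.1051 -0.0514] [-21.93804265  -2.1215744   19.15703689]
[0.59393554 0.21891741 0.01403856] [-0.1051 -0.0514] [-21.93804265  -2.1215744   19.15703689]
```

```bash
python3 - <<'E'
from h import *
f=grab_frame('scene');np.savez('s2.npz',**f);K=f['intrinsics'];T=f['world_from_camera']
p=np.linalg.inv(T)@np.array([.62,.22,.02,1]);u=int(K[0,2]+K[0,0]*p[0]/-p[2]);v=int(K[1,2]-K[1,1]*p[1]/-p[2]);print(u,v)
g=grab_frame('wrist');g=g['color'][200:400,180:460]
c=f['color'][v-60:v+60,u-75:u+75]
im=np.hstack([cv2.resize(c,(500,400),interpolation=cv2.INTER_CUBIC),cv2.resize(g,(300,400))])[:,:,::-1]
cv2.imwrite('pics/s2.png',im)
s=state();print(s['tool_pos'],s['contact_force'])
E
```

```text
309 255
[0.59380913 0.21893855 0.01407694] [-10.45535293  -0.86175957   8.97387916]
```

View pics/s2.png

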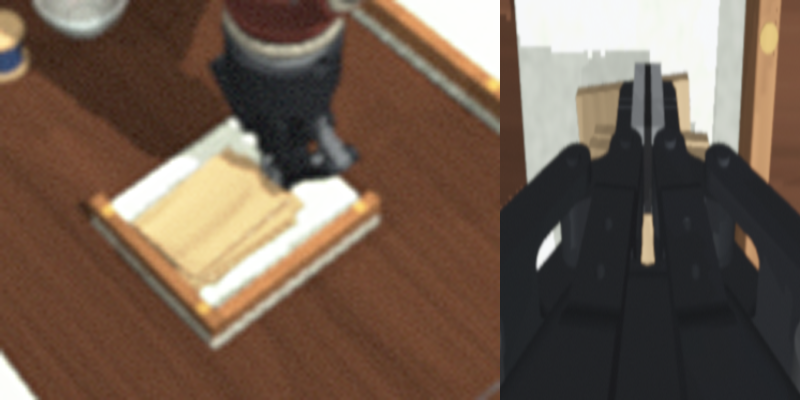

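The finger is riding on the protruding bottom blank at (205, right view), while the upper blanks have reached the far fence. I back off, lower further and push again.

Call:
jog_arm(motion="0 0.01 0 -0.02 0 0 0; 0 0.08 0 -0.02 0 0 0; 0 0.08 0 0.003 0 0 0; 0 0.08 0 0.003 0 0 0; 0 0.06 0 0.003 0 0 0")

```text
time: 4.62
tool_pos: [0.5664, 0.218, 0.012]
tool_rot: [0.0, -0.015, 1.0, 0.0]
contact_force: [-0.4, 0.2, 0.3]
gripper_width: -0.001
grasp_force: 0.0
```

```bash
python3 - <<'E'
from h import *
s=state();print(s['tool_pos'],bf(s['tool_pos']),s['contact_force'])
E
```

```text
[0.56636663 0.21803764 0.01203724] [-0.1326 -0.0514] [-0.35721503  0.24855959  0.29295196]
```

Call:
jog_arm(motion="0 0 0 0.005 0 0 0; 0 -0.015 0 0.005 0 0 0; 0 -0.03 0 0.005 0 0 0; 0 -0.042 0 0.005 0 0 0; 0 -0.054 0 0.005 0 0 0")

```text
time: 5.25
tool_pos: [0.5926, 0.2189, 0.0094]
tool_rot: [-0.0, -0.015, 1.0, 0.0]
contact_force: [-2.5, -0.2, 1.7]
gripper_width: 0.003
grasp_force: 1.4
```

```bash
python3 - <<'E'
from h import *
s=state();print(s['tool_pos'],bf(s['tool_pos']),s['contact_force'])
E
```

```text
[0.59261358 0.21891679 0.00937811] [-0.1064 -0.0513] [-2.54995485 -0.1836324   1.7057646 ]
```

Call:
jog_arm(motion="0 -0.003 0 0 0 0 0; 0 -0.006 0 0 0 0 0; 0 -0.009 0 0 0 0 0; 0 -0.011 0 0 0 0 0; 0 -0.011 0 0 0 0 0")

```text
time: 5.88
tool_pos: [0.5933, 0.2192, 0.0092]
tool_rot: [-0.006, -0.016, 1.0, -0.001]
contact_force: [-17.7, -0.1, 12.1]
gripper_width: -0.001
grasp_force: 8.9
```

Call:
jog_arm(motion="0 0.02 0 0 0 0 0; 0 0.04 0 -0.08 0 0 0; 0 0.04 0 -0.2 0 0 0; 0 0.04 0 -0.32 0 0 0; 0 0.04 0 -0.36 0 0 0")

```text
time: 6.5
tool_pos: [0.5808, 0.2189, 0.1957]
tool_rot: [0.005, -0.015, 1.0, 0.001]
contact_force: [0.4, 0.1, -0.4]
gripper_width: -0.0
grasp_force: 0.0
```

```bash
cat >> h.py <<'E'
def look(n,b=(-.15,-.13,.03,.03)):
    """metric top-down rectification of wrist picture at z=.032 in board frame, 3.5 px/mm; x down, y right"""
    f=grab_frame('wrist');np.savez(n+'.npz',**f)
    S=3300
    xs=[(b[0],b[1]),(b[2],b[1]),(b[2],b[3]),(b[0],b[3])]
    K=f['intrinsics'];Ti=np.linalg.inv(f['world_from_camera'])
    src=[]
    for x,y in xs:
        p=Ti@np.array([*wf(x,y),.032,1]);src.append([K[0,2]+K[0,0]*p[0]/-p[2],K[1,2]-K[1,1]*p[1]/-p[2]])
    dst=[[(y-b[1])*S,(x-b[0])*S] for x,y in xs]
    M=cv2.getPerspectiveTransform(np.float32(src),np.float32(dst))
    im=cv2.warpPerspective(f['color'][:,:,::-1].copy(),M,(int((b[3]-b[1])*S),int((b[2]-b[0])*S)),flags=cv2.INTER_CUBIC)
    for k in range(-140,30,10):
        r=int((k/1000-b[0])*S);cv2.putText(im,str(k),(0,r),0,.35,(0,255,0));cv2.line(im,(25,r),(30,r),(0,255,0))
    for k in range(-120,30,10):
        r=int((k/1000-b[1])*S);cv2.putText(im,str(k),(r-8,10),0,.35,(0,255,0));cv2.line(im,(r,12),(r,18),(0,255,0))
    cv2.imwrite(f'pics/{n}.png',im)
E
python3 - <<'E'
from h import *
s=state();print(s['tool_pos'],bf(s['tool_pos']),s['contact_force'])
look('w3')
E
```

```text
[0.58084863 0.21894962 0.19566549] [-0.1181 -0.0509] [ 0.35691399  0.08481816 -0.43446173]
```

View pics/w3.png

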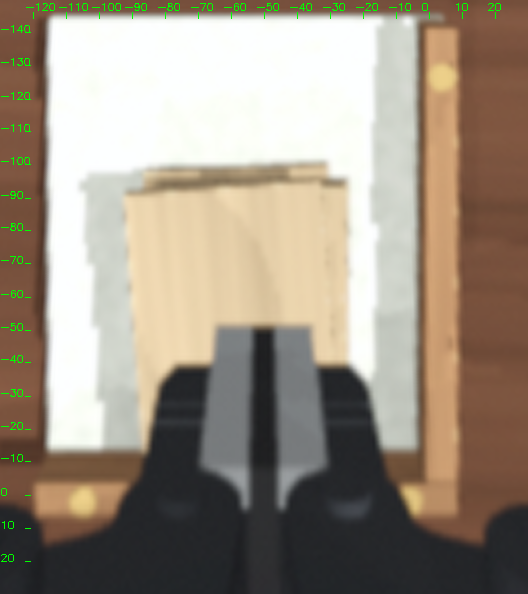

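Rectified view: the stack's near edges are at about x = -90..-98 mm, close to flush with the far fence, and the right edge is at y = -25. Next is the +y push with the tool turned a quarter turn.

```bash
python3 - <<'E'
from h import *
s=state();print(s['joint_pos'].round(2) if hasattr(s['joint_pos'],'round') else s['joint_pos'])
t=wf(-.045,-.116);print(t,plan([*t,.06],-np.pi/2+.03,s),plan([*t,.06],np.pi/2+.03,s))
E
```

```text
[ 0.24  0.06  1.66 -0.    1.41 -1.36]
[0.65589973 0.1561024 ] (array([-0.143, -0.131,  0.274]), array([-0.005,  0.007, -1.047])) (array([-0.143, -0.131,  0.274]), array([0.007, 0.005, 1.048]))
```

Call:
jog_arm(motion="0 -0.05 -0.131 0 0.002 0.002 0.124; 0 -0.143 -0.131 0 0.003 0.002 0.248; 0 -0.143 -0.131 0.1 0.004 0.003 0.373; 0 -0.143 -0.131 0.18 0.004 0.003 0.497; 0 -0.143 -0.131 0.22 0.004 0.003 0.62")

```text
time: 7.18
tool_pos: [0.6484, 0.1544, 0.0732]
tool_rot: [-0.005, 0.438, 0.899, -0.005]
contact_force: [0.2, 0.6, 1.1]
gripper_width: -0.002
grasp_force: 0.0
```

```bash
python3 - <<'E'
from h import *
s=state()
t=wf(-.045,-.116);print(plan([*t,.0095],np.pi/2+.03,s))
E
```

```text
(array([-0.007,  0.016,  0.127]), array([-0.01 , -0.   ,  0.423]))
```

Call:
jog_arm(motion="0 -0.007 0.016 0.0 -0.01 0 0.124; 0 -0.007 0.016 0.0 -0.01 0 0.248; 0 -0.007 0.016 0.03 -0.01 0 0.372; 0 -0.007 0.016 0.08 -0.01 0 0.423; 0 -0.007 0.016 0.11 -0.01 0 0.423")

```text
time: 7.8
tool_pos: [0.6575, 0.1568, 0.0207]
tool_rot: [0.001, 0.694, 0.72, 0.001]
contact_force: [-0.5, 0.8, -0.0]
gripper_width: -0.004
grasp_force: 0.0
```

```bash
python3 - <<'E'
from h import *
s=state();print(bf(s['tool_pos']),s['tool_pos'],tyaw(s))
t=wf(-.045,-.116);print(plan([*t,.0095],np.pi/2+.03,s))
E
```

```text
[-0.0434 -0.1153] [0.65746876 0.15681747 0.02065944] 1.6087095674145961
(array([-0.001, -0.003,  0.022]), array([ 0.002, -0.001,  0.005]))
```

Call:
jog_arm(motion="0 0 0 0.018 0 0 0; 0 0 0 0.02 0 0 0; 0 0.016 0 0.02 0 0 0; 0 0.032 0 0.02 0 0 0; 0 0.048 0 0.02 0 0 0")

```text
time: 8.43
tool_pos: [0.6593, 0.1819, 0.0154]
tool_rot: [0.003, 0.694, 0.72, 0.004]
contact_force: [-0.3, -1.8, 0.9]
gripper_width: 0.002
grasp_force: 0.4
```

Call:
jog_arm(motion="0 0 0 -0.01 0 0 0; 0 -0.05 0 -0.01 0 0 0; 0 -0.05 0 0.012 0 0 0; 0 -0.05 0 0.012 0 0 0; 0 -0.05 0 0.012 0 0 0")

```text
time: 9.05
tool_pos: [0.6597, 0.1557, 0.0081]
tool_rot: [0.002, 0.694, 0.72, 0.003]
contact_force: [0.3, -0.1, 0.8]
gripper_width: -0.0
grasp_force: 0.7
```

Call:
jog_arm(motion="0 0 0 -0.002 0 0 0; 0 0.018 0 -0.002 0 0 0; 0 0.036 0 -0.002 0 0 0; 0 0.05 0 -0.002 0 0 0; 0 0.064 0 -0.002 0 0 0")

```text
time: 9.68
tool_pos: [0.6583, 0.1889, 0.0093]
tool_rot: [0.002, 0.694, 0.72, 0.003]
contact_force: [0.9, -1.0, -0.5]
gripper_width: 0.0
grasp_force: 0.2
```

Call:
jog_arm(motion="0 0.005 0 0 0 0 0; 0 0.01 0 0 0 0 0; 0 0.014 0 0 0 0 0; 0 0.018 0 0 0 0 0; 0 0.018 0 0 0 0 0")

```text
time: 10.3
tool_pos: [0.6583, 0.1973, 0.0095]
tool_rot: [0.002, 0.694, 0.72, 0.003]
contact_force: [0.1, -0.1, 0.3]
gripper_width: 0.001
grasp_force: 0.1
```

Call:
jog_arm(motion="0 0.003 0 0 0 0 0; 0 0.006 0 0 0 0 0; 0 0.009 0 0 0 0 0; 0 0.012 0 0 0 0 0; 0 0.012 0 0 0 0 0")

```text
time: 10.92
tool_pos: [0.6573, 0.1991, 0.0094]
tool_rot: [0.004, 0.694, 0.72, -0.001]
contact_force: [-3.5, -13.3, 4.2]
gripper_width: -0.003
grasp_force: 6.6
```

Call:
jog_arm(motion="0 -0.03 0 0 0 0 0; 0 -0.03 0 -0.1 0 0 -0.12; 0 0 -0.06 -0.2 0 0 -0.24; 0 0.06 -0.16 -0.32 0 0 -0.36; 0 0.08 -0.16 -0.38 0 0 -0.48")

```text
time: 11.55
tool_pos: [0.5734, 0.2407, 0.2003]
tool_rot: [0.003, 0.393, 0.92, 0.003]
contact_force: [0.7, 0.1, -0.2]
gripper_width: 0.005
grasp_force: 0.0
```

```bash
python3 - <<'E'
from h import *
s=state()
t=wf(-.13,-.032);print(plan([*t,.2],np.pi+.03,s))
E
```

```text
(array([ 0.002, -0.012,  0.001]), array([ 0.004,  0.004, -0.558]))
```

Call:
jog_arm(motion="0 0.002 -0.012 0 0.004 0.004 -0.12; 0 0.002 -0.012 0 0.004 0.004 -0.24; 0 0.002 -0.012 0 0.004 0.004 -0.36; 0 0.002 -0.012 0 0.004 0.004 -0.48; 0 0.002 -0.012 0 0.004 0.004 -0.558")

```text
time: 12.18
tool_pos: [0.5702, 0.2368, 0.1991]
tool_rot: [0.0, -0.014, 1.0, -0.0]
contact_force: [-0.4, -0.1, -1.0]
gripper_width: 0.003
grasp_force: 0.0
```

```bash
python3 - <<'E'
from h import *
s=state();t=wf(-.137,-.032);print(s['tool_pos'],plan([*t,.02],np.pi+.03,s))
look('w4')
E
```

```text
[0.57018078 0.23677679 0.19905429] (array([0.018, 0.002, 0.358]), array([-0.   ,  0.   , -0.002]))
```

View pics/w4.png

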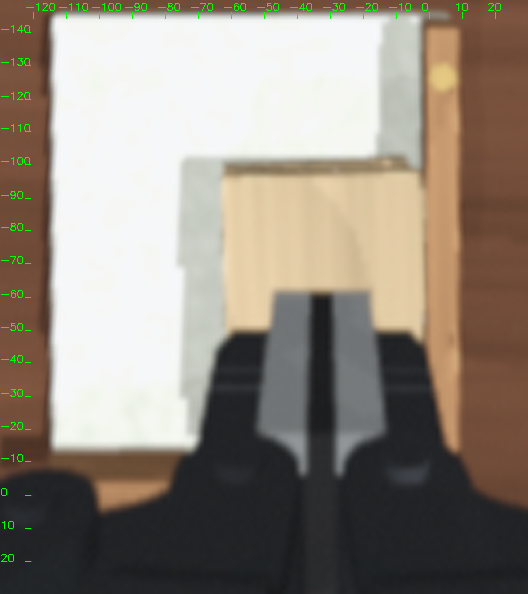

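The stack is now flush in y (-61..-1), with its near edge at x of about -97, so it needs a further +x tap.

Call:
jog_arm(motion="0 0.018 0.002 0.06 0 0 0; 0 0.018 0.002 0.17 0 0 0; 0 0.018 0.002 0.27 0 0 0; 0 0.018 0.002 0.33 0 0 0; 0 0.018 0.002 0.35 0 0 0")

```text
time: 12.85
tool_pos: [0.5594, 0.2367, 0.0214]
tool_rot: [-0.002, -0.011, 1.0, -0.001]
contact_force: [0.2, -0.1, -0.1]
gripper_width: 0.002
grasp_force: 0.0
```

Call:
jog_arm(motion="0 0 0 0.015 0 0 0; 0 0 0 0.024 0 0 0; 0 0 0 0.024 0 0 0; 0 -0.02 0 0.024 0 0 0; 0 -0.04 0 0.024 0 0 0")

```text
time: 13.48
tool_pos: [0.5824, 0.2376, 0.0127]
tool_rot: [0.001, -0.012, 1.0, -0.001]
contact_force: [0.8, -0.4, -0.7]
gripper_width: -0.0
grasp_force: 0.0
```

Call:
jog_arm(motion="0 0.004 0 0.006 0 0 0; 0 0.004 0 0.006 0 0 0; 0 -0.01 0 0.006 0 0 0; 0 -0.018 0 0.006 0 0 0; 0 -0.025 0 0.006 0 0 0")

```text
time: 14.1
tool_pos: [0.5937, 0.2378, 0.0089]
tool_rot: [-0.0, -0.012, 1.0, -0.001]
contact_force: [-1.1, -1.3, 0.5]
gripper_width: 0.004
grasp_force: 0.8
```

Call:
jog_arm(motion="0 -0.003 0 0 0 0 0; 0 -0.005 0 0 0 0 0; 0 -0.007 0 0 0 0 0; 0 -0.009 0 0 0 0 0; 0 -0.009 0 0 0 0 0")

```text
time: 14.72
tool_pos: [0.5946, 0.2379, 0.0086]
tool_rot: [-0.005, -0.012, 1.0, -0.001]
contact_force: [-13.1, -0.1, 9.0]
gripper_width: 0.003
grasp_force: 6.3
```

Call:
jog_arm(motion="0 0.03 0 0 0 0 0; 0 0.06 0 -0.08 0 0 0; 0 0.1 0 -0.2 0 0 0; 0 0.12 0 -0.32 0 0 0; 0 0.12 0 -0.36 0 0 0")

```text
time: 15.35
tool_pos: [0.5398, 0.2375, 0.1945]
tool_rot: [0.005, -0.012, 1.0, 0.001]
contact_force: [-0.1, 0.8, 0.4]
gripper_width: -0.003
grasp_force: 0.0
```

```bash
python3 - <<'E'
from h import *
s=state();print(s['tool_pos'])
look('w5',(-.12,-.08,.02,.02))
i=cv2.imread('pics/w5.png')
f=dict(np.load('w5.npz'))
cv2.imwrite('pics/w5.png',cv2.resize(i,None,fx=1.6,fy=1.25))
E
```

```text
[0.53979935 0.23748132 0.19454891]
```

View pics/w5.png

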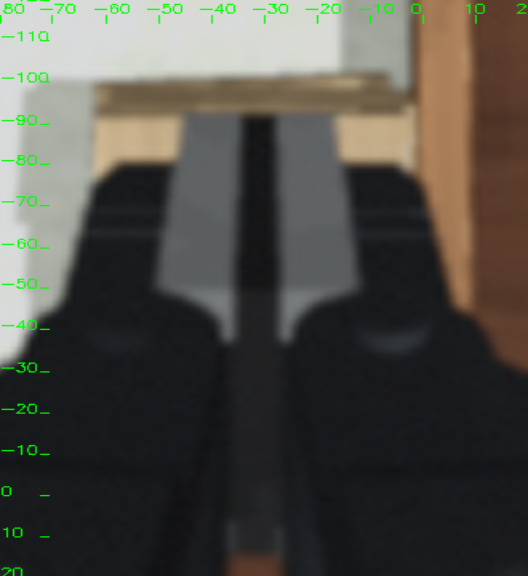

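That is my tenth picture: the stack's top edge is at about -91 mm and its side face runs down to about -100 (parallax), so it looks flush. From here I check numerically, rectifying at each layer's height.

```bash
cat >> h.py <<'E'
def rect(f,z,x0,x1,y0,y1,S=2000):
    K=f['intrinsics'];Ti=np.linalg.inv(f['world_from_camera'])
    xs,ys=np.meshgrid(np.arange(x0,x1,1/S),np.arange(y0,y1,1/S),indexing='ij')
    c,s=np.cos(BY),np.sin(BY)
    P=np.stack([C[0]+c*xs-s*ys,C[1]+s*xs+c*ys,np.full_like(xs,z),np.ones_like(xs)],-1)@Ti.T
    u=K[0,2]+K[0,0]*P[...,0]/-P[...,2];v=K[1,2]-K[1,1]*P[...,1]/-P[...,2]
    return cv2.remap(f['color'],u.astype(np.float32),v.astype(np.float32),cv2.INTER_CUBIC)
E
python3 - <<'E'
from h import *
f=dict(np.load('w5.npz'))
r=rect(f,.008,-.115,-.075,-.075,.01).astype(int)
sat=r[...,0]-r[...,2]   # R-B : wood is high
for j in range(10,150,10):
    col=sat[:,j]; print(round((-.075+j/2000)*1000),' '.join(f'{a:3d}' for a in col[10:80:3]))
print('x:',[round(-115+k/2) for k in range(10,80,3)])
for x in(-.089,-.086,-.082,-.079):
    row=sat[int((x+.115)*2000)];print(x,' '.join(f'{a:3d}' for a in row[::4]))
print('y',[round(-75+k*2) for k in range(0,43)])
E
```

```text
-70  -1   0  -1  -2  -2  -2  -2   0   0   0  -2  -1  -2   1   4   5   5   4   5   4   4   4   4   5
-65  -1   0   0   1  -1   0  -1  -1  -2  -1  -1  -1  -2   2  13  21  20  19  16  19  27  31  32  33
-60  -1  -2  -2  -3  -2  -2  -3  -3   0   2   3   5   5  11  29  39  39  40  42  46  54  60  60  60
-55   2   1   1   1   1   1   2   4   5   5   5   4   5  14  32  38  37  40  43  47  56  60  60  59
-50   2   1   3   4   4   1   1   2   4   4   4   5   8  17  35  40  37  38  43  48  57  60  60  60
-45   4   3   1   2   1   2   3   4   4   4   4   5   9  22  39  40  37  40  34  14   0  -1  -2  -3
-40   4   4   2   2   1   2   4   5   5   5   4   4  10  24  39  40  41  42  41  16  -1  -3  -4  -4
-35   2   0   0   0  -1   2   4   5   5   5   5   5  10  26  40  40  39  41  41  20   0  -4  -4  -3
-30   5   4   3   4   4   5   4   3   3   3   4   4  10  29  42  41  41  41  40  25   5  -2  -2  -1
-25   5   4   5   5   6   3   2   4   4   5   5   6  12  33  44  42  41  42  38  15  -3  -4  -5  -5
-20   4   5   5   5   4   4   5   5   4   3   4   5  14  38  47  42  41  40  37  14  -2  -4  -4  -4

[... 649 characters left out ...]
 39  39  37  38  38  37  38  37  39  40  39  39  39  39  40  41  41  41  41  41  41  40  40  40  41  40  40  39  36  35  53  84  82  81  81
-0.082   4   5   6   4   4  17  41  43  43  44  44  43  44  44  33  21  27  27  25  25  29  32  32  33  27  25  26  24  25  25  34  44  45  43  43  43  43  49  58  84  82  80  81
-0.079   4   4   5   3   4  31  59  59  59  59  60  59  58  58  31  -1  -4  -3  -3  -4  -3   0   0   0  -4  -3  -4  -3  -4   1  40  57  58  59  59  59  58  58  59  83  81  80  81
y [-75, -73, -71, -69, -67, -65, -63, -61, -59, -57, -55, -53, -51, -49, -47, -45, -43, -41, -39, -37, -35, -33, -31, -29, -27, -25, -23, -21, -19, -17, -15, -13, -11, -9, -7, -5, -3, -1, 1, 3, 5, 7, 9]
```

Plate 1 is yawed by about 0.035 rad, with its near end about 3 mm off the +y fence. That is inside tolerance but marginal, so I add one more +y tap nearer that end.

```bash
python3 - <<'E'
from h import *
t=wf(-.058,-.114);print(t,plan([*t,.06],np.pi/2+.03))
E
```

```text
[0.64284559 0.15771156] (array([-0.198, -0.165,  0.273]), array([0.006, 0.005, 1.043]))
```

Call:
jog_arm(motion="0 -0.06 -0.1 0 0 0 0.124; 0 -0.15 -0.165 0 0.003 0.002 0.248; 0 -0.198 -0.165 0.1 0.004 0.003 0.373; 0 -0.198 -0.165 0.18 0.004 0.003 0.497; 0 -0.198 -0.165 0.22 0.004 0.003 0.62")

```text
time: 16.02
tool_pos: [0.6361, 0.1555, 0.0726]
tool_rot: [-0.005, 0.441, 0.897, -0.006]
contact_force: [-1.1, -0.0, 0.6]
gripper_width: 0.006
grasp_force: 0.0
```

```bash
python3 - <<'E'
from h import *
t=wf(-.058,-.114);print(plan([*t,.01],np.pi/2+.03))
E
```

```text
(array([-0.005,  0.015,  0.125]), array([-0.011,  0.001,  0.418]))
```

Call:
jog_arm(motion="0 -0.005 0.015 0.0 -0.011 0 0.124; 0 -0.005 0.015 0.0 -0.011 0 0.248; 0 -0.005 0.015 0.05 -0.011 0 0.372; 0 -0.005 0.015 0.11 -0.011 0 0.418; 0 -0.005 0.015 0.135 -0.011 0 0.418")

```text
time: 16.65
tool_pos: [0.6431, 0.1582, 0.0078]
tool_rot: [0.001, 0.694, 0.72, 0.0]
contact_force: [-22.9, -4.2, 42.5]
gripper_width: -0.002
grasp_force: 20.2
```

Call:
jog_arm(motion="0 0 0 0.003 0 0 0; 0 0 0 0.003 0 0 0; 0 0.018 0 0.003 0 0 0; 0 0.034 0 0.003 0 0 0; 0 0.05 0 0.003 0 0 0")

```text
time: 17.27
tool_pos: [0.6451, 0.1845, 0.0101]
tool_rot: [0.003, 0.694, 0.72, 0.003]
contact_force: [-0.8, -0.1, 0.0]
gripper_width: 0.002
grasp_force: 0.0
```

Call:
jog_arm(motion="0 0.009 0 0 0 0 0; 0 0.018 0 0 0 0 0; 0 0.024 0 0 0 0 0; 0 0.03 0 0 0 0 0; 0 0.034 0 0 0 0 0")

```text
time: 17.9
tool_pos: [0.6441, 0.1995, 0.0099]
tool_rot: [0.003, 0.694, 0.72, 0.002]
contact_force: [-1.6, -6.3, 1.8]
gripper_width: -0.002
grasp_force: 2.8
```

Call:
jog_arm(motion="0 0.003 0 0 0 0 0; 0 0.005 0 0 0 0 0; 0 0.005 0 0 0 0 0; 0 -0.03 0 0 0 0 0; 0 -0.03 0 -0.06 0 0 0")

```text
time: 18.52
tool_pos: [0.6424, 0.184, 0.0368]
tool_rot: [0.001, 0.695, 0.719, 0.001]
contact_force: [-1.3, 0.2, 0.9]
gripper_width: -0.002
grasp_force: 0.0
```

```bash
python3 - <<'E'
from h import *
print(plan([.54,.2375,.1945],np.pi+.03))
E
```

```text
(array([ 0.114, -0.2  , -0.316]), array([ 1.000e-03,  1.000e-03, -1.044e+00]))
```

Call:
jog_arm(motion="0 0 0 -0.12 0 0 -0.1; 0 0 -0.08 -0.2 0 0 -0.22; 0 0.04 -0.17 -0.28 0 0 -0.34; 0 0.11 -0.2 -0.316 0 0 -0.46; 0 0.114 -0.2 -0.316 0 0 -0.58")

```text
time: 19.15
tool_pos: [0.5414, 0.2408, 0.2003]
tool_rot: [0.006, 0.322, 0.947, 0.004]
contact_force: [0.3, -0.3, 0.0]
gripper_width: 0.003
grasp_force: 0.0
```

Call:
jog_arm(motion="0 0 0 0 0 0 -0.12; 0 0 0 0 0 0 -0.24; 0 0 0 0 0 0 -0.36; 0 0 0 0 0 0 -0.464; 0 0 0 0 0 0 -0.464")

```text
time: 19.77
tool_pos: [0.5414, 0.2386, 0.1971]
tool_rot: [0.005, -0.015, 1.0, 0.001]
contact_force: [-0.0, 0.3, -0.5]
gripper_width: -0.004
grasp_force: 0.0
```

```bash
cat >> h.py <<'E'
def edges(f):
    r=rect(f,.008,-.115,-.075,-.075,.01).astype(int);sat=r[...,0]-r[...,2]
    print('near edge x(mm) by y:',{y:round(-115+np.argmax(sat[:,int((y+75)*2)]>20)/2,1) for y in range(-58,0,5)})
    for x in(-.0885,-.087,-.0845,-.082):
        row=sat[int((x+.115)*2000)];print(x,'left',round(-75+np.argmax(row>20)/2,1),'right part',row[130:160:2])
    t=rect(f,.032,-.115,-.06,-.075,.01).astype(int);b=t[...,0]-t[...,2]
    for x in(-.088,-.085):
        print('top',x,'left',round(-75+np.argmax(b[int((x+.115)*2000)]>30)/2,1),b[int((x+.115)*2000)][130:160:2])
E
python3 - <<'E'
from h import *
s=state();print(s['tool_pos'],tyaw(s))
f=grab_frame('wrist');np.savez('w6.npz',**f);edges(f)
print('old');edges(dict(np.load('w5.npz')))
E
```

```text
[0.54142102 0.23861679 0.19709411] -3.111584609859322
near edge x(mm) by y: {-58: np.float64(-90.5), -53: np.float64(-90.5), -48: np.float64(-90.5), -43: np.float64(-91.0), -38: np.float64(-91.0), -33: np.float64(-90.5), -28: np.float64(-90.5), -23: np.float64(-90.5), -18: np.float64(-90.5), -13: np.float64(-91.0), -8: np.float64(-91.0), -3: np.float64(-91.0)}
-0.0885 left -61.0 right part [45 42 40 41 41 40 40 41 40 38 42 58 76 80 81]
-0.087 left -61.0 right part [41 39 38 38 39 38 38 38 38 38 43 57 73 80 82]
-0.0845 left -61.5 right part [38 38 38 39 37 37 38 38 37 35 40 57 74 79 82]
-0.082 left -62.5 right part [44 45 46 45 44 44 44 44 44 43 47 58 73 79 82]
top -0.088 left -60.5 [59 60 60 59 59 59 58 59 58 63 71 79 81 81 80]
top -0.085 left -60.5 [60 60 58 59 59 59 58 58 59 65 75 82 82 81 80]
old
near edge x(mm) by y: {-58: np.float64(-89.5), -53: np.float64(-90.0), -48: np.float64(-90.0), -43: np.float64(-90.0), -38: np.float64(-90.5), -33: np.float64(-91.0), -28: np.float64(-90.5), -23: np.float64(-91.0), -18: np.float64(-91.5), -13: np.float64(-92.0), -8: np.float64(-92.0), -3: np.float64(-88.0)}
-0.0885 left -64.5 right part [42 39 40 40 40 35 25 16 13 17 26 52 75 84 83]
-0.087 left -65.0 right part [40 39 39 40 39 37 34 30 29 31 35 54 74 83 83]
-0.0845 left -64.5 right part [40 42 41 39 39 40 40 38 39 40 44 55 73 83 83]
-0.082 left -64.5 right part [43 43 43 43 43 43 42 43 44 49 53 58 72 84 84]
top -0.088 left -62.5 [59 59 60 60 59 59 59 58 58 62 76 83 83 81 80]
top -0.085 left -62.0 [59 59 59 59 59 58 54 48 48 58 75 84 81 80 80]
```

All four blanks read flush (near edges -90.5..-91, left -60.5..-61). Now the weight: I go in front of the riser with the tool tilted forward about 0.65 rad.

```bash
cat >> h.py <<'E'
def plan2(target,yaw,tilt,s=None):
    """tool x at yaw(+pi means away from +x), tilted so the fingers point forward by tilt"""
    s=s or state();q=s['tool_rot'];r=R.from_quat([q[1],q[2],q[3],q[0]])
    rt=R.from_euler('z',yaw)*R.from_euler('y',-tilt)*R.from_matrix(np.diag([-1.,1,-1]))
    return (r.inv().apply(np.array(target)-s['tool_pos'])/.5).round(3),((r.inv()*rt).as_rotvec()/1.5).round(3)
E
python3 - <<'E'
from h import *
print(plan2([.44,-.212,.19],0,.65))
E
```

```text
(array([ 0.229, -0.895,  0.011]), array([ 0.007, -0.427,  0.019]))
```

Call:
jog_arm(motion="50 0.1 -0.12 0 0 -0.08 0; 50 0.229 -0.25 0 0 -0.16 0.01; 50 0.229 -0.38 0.01 0.003 -0.24 0.019; 50 0.229 -0.5 0.01 0.005 -0.33 0.019; 50 0.229 -0.62 0.01 0.007 -0.427 0.019")

```text
time: 20.45
tool_pos: [0.4377, -0.0329, 0.1917]
tool_rot: [0.314, -0.001, 0.949, 0.002]
contact_force: [0.3, -0.2, 0.1]
gripper_width: 0.499
grasp_force: 0.0
```

```bash
python3 - <<'E'
from h import *
s=state();print(np.round(s['joint_pos'],2));print(plan2([.44,-.212,.19],0,.65))
E
```

```text
[-0.4  -0.97  2.49  0.28  1.04 -2.04]
(array([-0.001, -0.358,  0.004]), array([ 0.003, -0.007,  0.001]))
```

Call:
jog_arm(motion="50 -0.03 -0.09 -0.01 0 0 0; 50 -0.03 -0.18 -0.01 0 0 0; 50 -0.03 -0.27 -0.01 0 0 0; 50 -0.03 -0.358 -0.01 0 0 0; 50 -0.03 -0.358 -0.01 0 0 0")

```text
time: 21.08
tool_pos: [0.4472, -0.2137, 0.2034]
tool_rot: [0.311, 0.002, 0.951, 0.002]
contact_force: [0.5, 0.8, 0.3]
gripper_width: 0.5
grasp_force: 0.0
```

```bash
python3 - <<'E'
from h import *
s=state();print(np.round(s['joint_pos'],2),s['tool_pos'],s['tool_rot'])
f=grab_frame('wrist');np.savez('w7.npz',**f)
print([(round(d['p'],2),np.round(d['at'],4).tolist()) for d in place_of('wrist','weight')[:3]])
d=cut_out('wrist','weight')
w=cloud(f)
for e in d[:2]:
    m=e['pixels'];v,u=np.nonzero(m);print(e['p'],m.sum(),u.min(),u.max(),v.min(),v.max())
m=d[0]['pixels'];np.save('m7.npy',m)
# grip is wood coloured, slab is dark
c=f['color'].astype(int);g=m&((c[...,0]-c[...,2])>40)&(c.sum(-1)>300)
print('grip',g.sum());
p=np.array([pix(f,u,v,.044) for v,u in zip(*np.nonzero(g))]);print('grip@44',cv2.minAreaRect((p[:,:2]*1000).astype(np.float32)))
s_=m&~g;p=np.array([pix(f,u,v,.012) for v,u in zip(*np.nonzero(m))]);print('all@12',cv2.minAreaRect((p[:,:2]*1000).astype(np.float32)))
print('cloud z',np.nanpercentile(w[g],[5,50,95],axis=0).round(4))
v,u=np.nonzero(m);a=c[v.min()-3:v.max()+4:3,u.min()-3:u.max()+4:3]
for r in a:print(' '.join(f'{x.sum()//3:3d}{"w" if x[0]-x[2]>40 else " "}' for x in r))
E
```

```text
[-0.86 -0.63  2.3   0.53  1.09 -2.58] [ 0.44716808 -0.21365748  0.20337151] [0.31052323 0.00212704 0.95056118 0.00205942]
[(0.6, [0.5432, -0.2107, -0.0042])]
0.86 1644 301 339 115 169
0.2 592 433 462 191 222
grip 461
grip@44 ((529.1240234375, -210.21609497070312), (15.21153450012207, 58.9717903137207), 89.08199310302734)
all@12 ((549.0543212890625, -211.46392822265625), (43.81568908691406, 89.44341278076172), 85.6735610961914)
cloud z [[ 0.5242 -0.2169  0.0171]
 [ 0.529  -0.2108  0.0429]
 [ 0.5562 -0.204   0.0446]]
 92w  93w  92w  88w  88w  88w  89w  85w  85w  86w  86w  86w  86w  86w  86w
 77w  76w  86   84   84   85w  92w  91w  91w  90w  89w  91w  91w  92w  93w
 65w  63   85   86   87   85   84   86   86   87   86   88   87   87   89w
 62w  61  117  120  115  111  107  103   99   97   95   87   91   90   90w
 64w  63  121  122  121  127  129  123  121  122  122  121  122  127   97 
 64w  63  122  122  125  128  128  124  121  121  121  121  123  127   69 
 57   62  123  123  120  122  133  132  124  122  120  122  127  127   69w
 60   66   84   91   87   90  148w 154w 156w 153w  94 
[... 295 characters left out ...]
 127  130  128   93w  95w
 61   75   91   89   87  105  187w 190w 188w 179w 129  130  127   92w  93w
 60   80   91   88   87  110  178w 183w 186w 191w 129  130  122   87w  87w
 92w 109  122  119  117  121  166w 167w 172w 172w 128  130  115   95w  95w
 95w  94   92   93   92  127w 205w 208w 203w 179w 130  131   99   92w  92w
 94w  95w  94w  94w  94w 133w 214w 214w 210w 145w  96w  94w  94w  93w  94w
 95w  95w  95w  95w  94w 147w 214w 212w 209w 135w  95w  95w  96w  95w  96w
 94w  94w  94w  94w  94w 166w 214w 210w 206w 110w  94w  95w  94w  94w  94w
 73w  66w  64w  71w  73w 133w 188w 200w 195w  94w  92w  92w  92w  91w  92w
 88w  89w  89w  89w  89w  62w  62w  85w  90w  90w  90w  90w  90w  91w  90w
```

```bash
python3 - <<'E'
from h import *
f=dict(np.load('w7.npz'));c=f['color'].astype(int)
for v in range(144,174,3):
    r=c[v,305:340]; on=np.nonzero((r.sum(-1)>410)&(r[:,0]-r[:,2]>40))[0]
    if len(on): 
        a,b=305+on[0],305+on[-1];print(v,a,b,pix(f,a-.5,v,.044).round(4),pix(f,b+.5,v,.044).round(4))
# slab side edges on z=.012: dark rows
for v in range(118,136,3):print(v,''.join(f'{x:4d}' for x in c[v,296:342].sum(-1)//3))
for n,u,v in(('slab near-left',303.5,121.5),('near-right',337,124.5)):print(n,pix(f,u,v,.012).round(4))
E
```

```text
144 316 325 [ 0.5178 -0.2149  0.044 ] [ 0.5179 -0.2038  0.044 ]
147 315 326 [ 0.5223 -0.216   0.044 ] [ 0.5224 -0.2026  0.044 ]
150 315 326 [ 0.5269 -0.2161  0.044 ] [ 0.527  -0.2025  0.044 ]
153 315 325 [ 0.5316 -0.2161  0.044 ] [ 0.5317 -0.2036  0.044 ]
156 314 325 [ 0.5363 -0.2174  0.044 ] [ 0.5365 -0.2035  0.044 ]
159 314 325 [ 0.5413 -0.2174  0.044 ] [ 0.5414 -0.2034  0.044 ]
162 313 325 [ 0.5463 -0.2187  0.044 ] [ 0.5464 -0.2033  0.044 ]
165 313 324 [ 0.5514 -0.2188  0.044 ] [ 0.5515 -0.2044  0.044 ]
168 313 324 [ 0.5567 -0.2189  0.044 ] [ 0.5568 -0.2043  0.044 ]
118   88  72  65  64  63  63  67  79  85  86  86  86  87  87  87  86  86  85  85  84  84  84  86  86  86  86  86  87  87  87  86  85  86  87  87  88  86  87  87  86  86  87  86  87  89  90
121   86  70  62  62  61  61  76 105 117 120 121 120 119 117 115 113 111 111 111 110 107 104 103 103 102 101  99  98  97  97  96  95  95  94  91  87  87  90  91  90  91  90  91  92  90  90
124   74  67  64  63  62  63  80 109 121 123 124 122 120 119 121 124 125 127 129 129 129 127 123 123 123 122 121 121 122 122 122 123 122 120 120 121 122 122 122 124 124 127 127 122  97  84
127   64  64  64  62  60  63  83 113 122 123 123 122 121 122 125 126 126 128 129 129 128 123 122 124 123 122 121 121 121 121 121 122 121 120 119 121 122 122 123 126 128 127 120  94  69  63
130   59  58  57  56  56  62  86 115 123 124 123 123 125 123 120 120 120 122 125 130 133 131 130 132 129 126 124 123 123 122 122 121 120 120 121 122 122 123 127 128 128 127 115  84  69  78
133   64  61  60  60  61  66  77  82  84  86  90  91  90  89  87  87  87  90 107 136 148 151 153 154 155 156 156 157 158 153 126 102  94  94  95  96  96  97 101 103 101  97  88  89  90  90
slab near-left [ 0.5123 -0.2287  0.012 ]
near-right [ 0.5169 -0.1897  0.012 ]
```

```bash
python3 - <<'E'
from h import *
a=np.array([np.sin(.65)*1,-.07*np.sin(.65),-np.cos(.65)])
g=np.array([.537,-.2105,.0385]);T=g+.019*a;print(T)
print('pre',plan2(T-.08*a,-.07,.65));print('fin',plan2(T,-.07,.65))
E
```

```text
[ 0.54849854 -0.2113049   0.02337441]
pre (array([0.052, 0.003, 0.249]), array([ 0.032, -0.012,  0.037]))
fin (array([ 0.05 , -0.004,  0.409]), array([ 0.032, -0.012,  0.037]))
```

Call:
jog_arm(motion="50 0.052 0.003 0 0.032 -0.012 0.037; 50 0.052 0.003 0.08 0.032 -0.012 0.037; 50 0.052 0.003 0.17 0.032 -0.012 0.037; 50 0.052 0.003 0.249 0.032 -0.012 0.037; 50 0.052 0.003 0.249 0.032 -0.012 0.037")

```text
time: 21.85
tool_pos: [0.4993, -0.2051, 0.0835]
tool_rot: [0.316, 0.032, 0.948, -0.009]
contact_force: [-0.4, -0.5, 0.0]
gripper_width: 0.498
grasp_force: 0.0
```

```bash
python3 - <<'E'
from h import *
a=np.array([np.sin(.65)*1,-.07*np.sin(.65),-np.cos(.65)])
g=np.array([.537,-.2105,.0385]);T=g+.019*a
s=state();print(s['tool_pos'],np.round(s['joint_pos'],2));print('fin',plan2(T,-.07,.65))
f=grab_frame('wrist');np.savez('w8.npz',**f)
print([(round(d['p'],2),np.round(d['at'],4).tolist()) for d in place_of('wrist','weight')[:3]])
c=f['color'].astype(int);d=cut_out('wrist','weight')
m=d[0]['pixels'];v0,u0=np.nonzero(m);print(d[0]['p'],u0.min(),u0.max(),v0.min(),v0.max())
for v in range(v0.min(),v0.max()+1,6):
    r=c[v]; on=np.nonzero(m[v]&(r.sum(-1)>410)&(r[:,0]-r[:,2]>40))[0]
    if len(on):print(v,on[0],on[-1],pix(f,on[0]-.5,v,.044).round(4),pix(f,on[-1]+.5,v,.044).round(4))
E
```

```text
[ 0.49934761 -0.20512932  0.08353775] [-0.72 -0.34  2.32  0.6   0.72 -2.6 ]
fin (array([-0.007, -0.006,  0.156]), array([ 0.004, -0.004,  0.001]))
[(0.6, [0.543, -0.2119, -0.0035])]
0.59 285 343 155 234
179 307 321 [ 0.4889 -0.2106  0.044 ] [ 0.4895 -0.2014  0.044 ]
185 305 322 [ 0.4947 -0.2124  0.044 ] [ 0.4955 -0.2011  0.044 ]
191 305 322 [ 0.5009 -0.2131  0.044 ] [ 0.5017 -0.2014  0.044 ]
197 305 322 [ 0.5075 -0.2138  0.044 ] [ 0.5083 -0.2018  0.044 ]
203 305 322 [ 0.5144 -0.2145  0.044 ] [ 0.5153 -0.2021  0.044 ]
209 305 322 [ 0.5219 -0.2153  0.044 ] [ 0.5228 -0.2025  0.044 ]
215 305 322 [ 0.5297 -0.2161  0.044 ] [ 0.5307 -0.2029  0.044 ]
221 305 322 [ 0.5381 -0.2169  0.044 ] [ 0.5391 -0.2034  0.044 ]
227 305 321 [ 0.5471 -0.2179  0.044 ] [ 0.5481 -0.2046  0.044 ]
233 307 320 [ 0.5568 -0.2173  0.044 ] [ 0.5576 -0.206   0.044 ]
```

Call:
jog_arm(motion="50 -0.007 -0.006 0.06 0.004 -0.004 0; 50 -0.007 -0.006 0.11 0.004 -0.004 0; 50 -0.007 -0.006 0.145 0.004 -0.004 0; 50 -0.007 -0.006 0.152 0.004 -0.004 0; 50 -0.007 -0.006 0.152 0.004 -0.004 0")

```text
time: 22.62
tool_pos: [0.5491, -0.2159, 0.031]
tool_rot: [0.323, 0.033, 0.946, -0.016]
contact_force: [0.3, -0.3, -0.1]
gripper_width: 0.501
grasp_force: 0.0
```

```bash
python3 - <<'E'
from h import *
a=np.array([np.sin(.65)*1,-.07*np.sin(.65),-np.cos(.65)])
T=np.array([.537,-.2105,.0385])+.019*a
s=state();print(T,s['tool_pos']);print('fin',plan2(T,-.07,.65))
E
```

```text
[ 0.54849854 -0.2113049   0.02337441] [ 0.54913782 -0.21592958  0.03100234]
fin (array([0.011, 0.009, 0.011]), array([-0.006,  0.006,  0.002]))
```

Call:
jog_arm(motion="50 0.01 0.009 0.01 -0.006 0.006 0; 50 0.01 0.009 0.01 -0.006 0.006 0; 0 0.01 0.009 0.01 -0.006 0.006 0; 0 0.01 0.009 0.01 -0.006 0.006 0; 0 0.01 0.009 0.01 -0.006 0.006 0")

```text
time: 23.25
tool_pos: [0.5482, -0.2111, 0.0224]
tool_rot: [0.318, 0.032, 0.948, -0.011]
contact_force: [-2.7, -0.7, 2.5]
gripper_width: 0.152
grasp_force: 60.9
```

Call:
jog_arm(motion="0 -0.01 0 -0.014 0 0 0; 0 -0.022 0 -0.029 0 0 0; 0 0.03 0 -0.07 0 0 0; 0 0.09 0 -0.12 0 0 0; 0 0.13 0 -0.16 0 0 0")

```text
time: 23.88
tool_pos: [0.4469, -0.2035, 0.0465]
tool_rot: [0.317, 0.032, 0.948, -0.01]
contact_force: [0.2, -0.1, -2.0]
gripper_width: 0.152
grasp_force: 60.5
```

```bash
python3 - <<'E'
from h import *
s=state();print(s['tool_pos'],s['grasp_force'],s['gripper_width'])
print(plan2([.46,-.1,.16],0.03,.65,s));print(plan2([*(wf(-.045,-.03)+[.012,0]),.13],0.03,.65,s))
f=grab_frame('wrist');print([(round(d['p'],2),np.round(d['at'],4).tolist()) for d in place_of('wrist','weight')[:3]])
E
```

```text
[ 0.44685315 -0.20347928  0.04653682] 60.47279119491577 0.15244280980888208
(array([-0.146,  0.208, -0.174]), array([-0.039, -0.003, -0.052]))
(array([-0.4  ,  0.919,  0.094]), array([-0.039, -0.003, -0.052]))
[(0.62, [0.4409, -0.198, 0.0179])]
```

Call:
jog_arm(motion="0 -0.06 0 -0.08 0 0 0; 0 -0.13 0 -0.174 0 0 0; 0 -0.146 0.1 -0.174 -0.01 0 -0.015; 0 -0.146 0.2 -0.174 -0.02 -0.002 -0.03; 0 -0.146 0.3 -0.17 -0.039 -0.003 -0.052")

```text
time: 24.6
tool_pos: [0.4658, -0.0535, 0.1599]
tool_rot: [0.321, -0.015, 0.947, 0.005]
contact_force: [0.6, 0.2, -3.3]
gripper_width: 0.15
grasp_force: 60.5
```

```bash
python3 - <<'E'
from h import *
s=state();print(s['tool_pos'],s['grasp_force'])
print(plan2([*(wf(-.045,-.03)+[.0087,0]),.13],0.03,.65,s))
E
```

```text
[ 0.46576418 -0.05354737  0.15991922] 60.467408895492554
(array([-0.29 ,  0.579,  0.297]), array([-0.   ,  0.002,  0.001]))
```

Call:
jog_arm(motion="0 -0.045 0.1 0.035 0 0 0; 0 -0.09 0.2 0.07 0 0 0; 0 -0.14 0.3 0.11 0 0 0; 0 -0.185 0.4 0.15 0 0 0; 0 -0.23 0.49 0.19 0 0 0")

```text
time: 25.22
tool_pos: [0.608, 0.1977, 0.153]
tool_rot: [0.32, -0.015, 0.947, 0.005]
contact_force: [0.1, -1.5, -0.8]
gripper_width: 0.154
grasp_force: 60.5
```

```bash
python3 - <<'E'
from h import *
s=state();print(s['tool_pos'],s['grasp_force'])
print(plan2([*(wf(-.045,-.03)+[.0087,0]),.11],0.03,.65,s))
E
```

```text
[0.60795722 0.1977233  0.15299222] 60.46085000038147
(array([-0.036,  0.085,  0.136]), array([0.001, 0.001, 0.001]))
```

Call:
jog_arm(motion="0 -0.018 0.04 0.05 0 0 0; 0 -0.036 0.085 0.1 0 0 0; 0 -0.036 0.085 0.136 0 0 0; 0 -0.036 0.085 0.136 0 0 0; 0 -0.036 0.085 0.136 0 0 0")

```text
time: 25.85
tool_pos: [0.6612, 0.2387, 0.11]
tool_rot: [0.32, -0.014, 0.947, 0.005]
contact_force: [0.9, 0.2, -1.7]
gripper_width: 0.152
grasp_force: 60.5
```

```bash
python3 - <<'E'
from h import *
s=state();print(s['tool_pos'],s['grasp_force'],s['contact_force'])
print(plan2([*(wf(-.045,-.03)+[.0087,0]),.062],0.03,.65,s))
f=grab_frame('wrist');np.savez('w9.npz',**f)
print(wf(-.045,-.03))
for c in('wrist','scene','top'):
    if c!='wrist':grab_frame(c)
    print(c,[(round(d['p'],2),np.round(d['at'],4).tolist(),bf(d['at'])) for d in place_of(c,'weight')[:3]])
E
```

```text
[0.66124108 0.23873925 0.11002389] 60.47179698944092 [ 0.88782295  0.17101388 -1.73230814]
(array([0.057, 0.007, 0.077]), array([ 0.   ,  0.001, -0.   ]))
[0.65332011 0.2420637 ]
wrist [(0.87, [0.6564, 0.2399, 0.0805], array([-0.042 , -0.0323]))]
scene [(0.89, [0.6542, 0.2391, 0.0885], array([-0.0442, -0.033 ]))]
top [(0.57, [0.6577, 0.234, 0.0931], array([-0.0409, -0.0382]))]
```

Call:
jog_arm(motion="0 0.012 0.003 0.016 0 0 0; 0 0.024 0.006 0.031 0 0 0; 0 0.036 0.007 0.047 0 0 0; 0 0.046 0.007 0.06 0 0 0; 0 0.053 0.007 0.071 0 0 0")

```text
time: 26.78
tool_pos: [0.6614, 0.2419, 0.0643]
tool_rot: [0.32, -0.014, 0.947, 0.005]
contact_force: [0.0, 0.1, -2.7]
gripper_width: 0.152
grasp_force: 60.6
```

```bash
python3 - <<'E'
from h import *
s=state();print(s['tool_pos'],s['contact_force']);print(plan2([*(wf(-.045,-.03)+[.0087,0]),.0544],0.03,.65,s))
E
```

```text
[0.66138531 0.24194144 0.06434278] [ 0.01302935  0.113545   -2.74609866]
(array([0.011, 0.   , 0.017]), array([-0.,  0.,  0.]))
```

Call:
jog_arm(motion="0 0.003 0 0.004 0 0 0; 0 0.006 0 0.007 0 0 0; 0 0.008 0 0.01 0 0 0; 0 0.01 0 0.013 0 0 0; 0 0.01 0 0.013 0 0 0")

```text
time: 27.4
tool_pos: [0.6616, 0.242, 0.0571]
tool_rot: [0.32, -0.014, 0.947, 0.005]
contact_force: [-0.6, -0.3, -2.5]
gripper_width: 0.155
grasp_force: 60.6
```

Not touching yet, so I go down in 0.5–1 mm steps.

Call:
jog_arm(motion="0 0.001 0 0.001 0 0 0; 0 0.0016 0 0.002 0 0 0; 0 0.0024 0 0.003 0 0 0; 0 0.003 0 0.004 0 0 0; 0 0.003 0 0.004 0 0 0")

```text
time: 28.02
tool_pos: [0.6616, 0.242, 0.0546]
tool_rot: [0.32, -0.014, 0.947, 0.005]
contact_force: [0.7, 0.4, -2.6]
gripper_width: 0.151
grasp_force: 60.6
```

Call:
jog_arm(motion="0 0.0006 0 0.0008 0 0 0; 0 0.0012 0 0.0016 0 0 0; 0 0.0018 0 0.0024 0 0 0; 0 0.0018 0 0.0024 0 0 0; 0 0.0018 0 0.0024 0 0 0")

```text
time: 28.65
tool_pos: [0.6624, 0.2423, 0.0545]
tool_rot: [0.321, -0.014, 0.947, 0.005]
contact_force: [-3.6, -1.5, 5.9]
gripper_width: 0.151
grasp_force: 61.7
```

Call:
jog_arm(motion="0 -0.0007 0 -0.001 0 0 0; 20 -0.0007 0 -0.001 0 0 0; 30 -0.0007 0 -0.001 0 0 0; 45 -0.0007 0 -0.001 0 0 0; 50 -0.0007 0 -0.001 0 0 0")

```text
time: 29.28
tool_pos: [0.6615, 0.242, 0.0536]
tool_rot: [0.32, -0.014, 0.947, 0.005]
contact_force: [0.7, -0.2, -0.1]
gripper_width: 0.499
grasp_force: 0.0
```

Released. Retreat along the tool axis.

Call:
jog_arm(motion="50 0 0 -0.02 0 0 0; 50 0 0 -0.07 0 0 0; 50 0 0 -0.14 0 0 0; 50 0 0 -0.24 0 0 0; 50 0 0 -0.3 0 0 0")

```text
time: 29.9
tool_pos: [0.57, 0.2397, 0.176]
tool_rot: [0.321, -0.014, 0.947, 0.005]
contact_force: [0.5, 0.7, 0.2]
gripper_width: 0.501
grasp_force: 0.0
```

```bash
python3 - <<'E'
from h import *
s=state();print(s['tool_pos'],s['contact_force'],s['gripper_width'])
for c in('wrist','scene','top'):
    f=grab_frame(c);np.savez('e_'+c+'.npz',**f)
    print(c,[(round(d['p'],2),np.round(d['at'],4).tolist(),bf(d['at'])) for d in place_of(c,'weight')[:2]])
    for t in('bowl','egg','spool','gauge'):print(t,[np.round(d['at'],3).tolist() for d in place_of(c,t)[:1]])
edges(dict(np.load('e_wrist.npz')))
E
```

```text
[0.57003711 0.2396667  0.17602834] [0.52832975 0.7108737  0.22666965] 0.5008904488862516
wrist [(0.68, [0.6562, 0.2452, 0.0252], array([-0.042, -0.027]))]
bowl [[0.608, 0.002, 0.002]]
egg []
spool [[0.679, -0.006, 0.004]]
gauge [[0.781, -0.004, 0.005]]
scene [(0.77, [0.6583, 0.2432, 0.0308], array([-0.04 , -0.029])), (0.22, [0.6325, 0.2156, -0.0021], array([-0.0666, -0.0558]))]
bowl [[0.608, 0.001, 0.001]]
egg [[0.449, -0.012, 0.001]]
spool [[0.675, -0.005, -0.0]]
gauge [[0.785, -0.005, -0.003]]
top [(0.81, [0.6566, 0.2394, 0.0364], array([-0.0418, -0.0328]))]
bowl [[0.604, -0.0, 0.002]]
egg [[0.449, -0.009, -0.005]]
spool [[0.677, -0.004, -0.001]]
gauge [[0.784, -0.007, -0.0]]
near edge x(mm) by y: {-58: np.float64(-91.0), -53: np.float64(-91.0), -48: np.float64(-91.0), -43: np.float64(-91.0), -38: np.float64(-91.0), -33: np.float64(-91.0), -28: np.float64(-91.0), -23: np.float64(-91.0), -18: np.float64(-91.0), -13: np.float64(-91.5), -8: np.float64(-91.0), -3: np.float64(-91.5)}
-0.0885 left -61.0 right part [48 47 48 47 48 48 48 48 47 44 37 41 62 80 83]
-0.087 left -61.5 right part [49 47 48 48 48 48 48 47 47 46 41 44 60 78 83]
-0.0845 left -61.5 right part [48 47 46 46 46 45 47 46 46 46 44 45 61 79 84]
-0.082 left -62.0 right part [50 50 48 48 48 47 46 47 46 46 46 48 63 80 85]
top -0.088 left -60.5 [57 58 58 59 59 59 60 59 59 62 73 83 84 82 82]
top -0.085 left -60.5 [57 58 58 58 58 60 60 60 60 64 76 83 83 81 81]
```

The stack is flush, the weight stands within about 4 mm of the middle at z of about 0.032, and the bystanders have not moved.

```bash
python3 -c "
from plant import *
print(job_done())"
```

```text
the job is handed in; nothing more can be done
None
```

The job is handed in with no verdict returned; by my last measurements all four blanks are within about 1.5 mm of flush, the weight stands released within about 5 mm of the middle, and no bystander moved noticeably.

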